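Bed a mould board in the clamp on two strips

ROBOT

A 6-joint arm with a two-finger parallel gripper is mounted at the origin on the work surface. World frame = base frame: x ahead of the robot, y to its left, z up, the work surface at z = 0. Lengths are in m, angles in degrees, forces in N, time in s.
With the tool pointing down it reaches from about 0.35 to 0.875 m from the base axis. Payload 4.2 kg.
Tool frame: the origin (TCP) lies on the centre line of the jaws, within the pads' length; the fingertips stand 22 mm ahead of it and the grasp point (between the pads) lies 3 mm ahead of it (r.tcp_to_tips is the distance from the TCP to the fingertips, in m); z points along the fingers, y is the line along which they close (so a half turn about z gives the same grasp; the last joint's range is limited). The gripper opens to 87 mm and grips with 3 to 60 N. Pads are 19 mm wide; open, the fingers measure 117 mm over their backs; the gripper's body (75 mm by 190 mm) begins 51 mm behind the grasp point.
Start: joints at [80.478, 22.042, 0.453, 0, -68.411, -14.817], TCP at [0.258, 0.569, 0.245] pointing down, gripper open.
Joint ranges: [-179.83, 179.83], [-69.29, 118.12], [-61.27, 80.66], [-181.25, 117.63], [-171.15, -9.14], [-177.46, 177.46]. Speed limits (degrees/s): [159.86, 159.86, 180, 180, 180, 180].

INTERFACE

Orientations are given as a 3x3 rotation matrix whose columns are the frame's x, y, z axes.
In Python, from station import r gives the robot as it stands.
- The arm moves only by the tool apply_moves, never from a script. Its argument "plan" is a list of rows, each an object with "grip": the opening, from 0 (shut) to 1 (fully open); "offset": the shift along the tool's x, y, z in cm, a list of three; "spin": the turn about the tool's z in rad. A call has 1 to 5 rows; each row is the pose to reach, as a shift and turn from the pose commanded when the call began, along the tool's axes at that moment; what a row does not reach only later rows make up. A row lasts 1/10 s, in which the tool goes at most 50 mm and 8.59 degrees, less where a joint would pass 70% of its speed; a pose out of reach is approached as far as the arm can. A call with a gripper value outside its range is refused whole. The fingers move at their own pace and stop on an object; the grip force is fixed at half the most. Time passes only in rows, so rows that repeat a pose let the fingers close. It gives the time, the measured TCP pose, the force, the opening and the grip force at its end, in the units of the state.
- r.sense(): the state, without advancing time (a new reading comes with each control period).
- r.capture(name): name is "side" or "top"; returns a dict with "img" (480x640x3 uint8, blue, green, red), "depth" (480x640 float32, m along the optical axis (not along the pixel's ray), 0 where there is no reading), "mtx" (3x3 intrinsics, pixels), "dist_coeffs" ([k1, k2, p1, p2, k3] as OpenCV has them; the pictures are not rectified), "R" (3x3) and "t" (3): a world point X has camera coordinates R X + t. Camera axes: x right, y down, z forward; pixel columns grow to the right and rows downward; lengths in m; the calibration is good to about 2 mm. A picture is of the moment at which its call begins.
- r.finish_job(): hands the job in; it is judged then, once.
The state is a dict: "time_s": time; "joints": joint angles; "joint_velocities": joint speeds; "effort": joint torques, N m; "tcp_pos": TCP position; "ee_rot": TCP orientation; "wrist_force": force on the tool from outside, world axes, zero at the start; "moment": the same for the moment, N m; "gripper_width": opening from 0.0 (shut) to 1.0 (fully open); "gripper_force": force on a finger pad.
Only numpy, scipy, OpenCV 4.12 (cv2) and the standard library are available. Lean on these libraries where they do the work, as an engineer would, in place of code of your own. Each camera call takes 0.05 s, during which the arm holds its last target. There are 200 camera calls.

TASK

Slide the loose metal strip, rib up, under the bare right-hand end of the carved mould board, crossways like the strip already under its left end, then press or tap the board down on its boss with the shut fingers until both strips are firmly pinched beneath it. Then, with the board let go, prove it by a steady push of a few newtons against the end of each strip, first the one that was there already, then the one you put in: neither may slide loosely, and at the end both must still be pinched in place and nothing else on the bench disturbed.

Things in the scene. Friction and masses are not known exactly. Their poses are not given: they have to be found in the camera images.
- clamp: Low grey bench clamp, fixed; origin on the table under its middle; x across the board (away from the robot at yaw 0), +y to the board's LEFT end. Steel bed 80 (x) x 300 (y) x 14, its top 50 above the table; foot 120 x 240 x 10 high. Two cheeks (x 31 to 49 either side, y within 30 of the middle, top at 92) hold the board; a screw with T-bar sticks out to x +97, 68 high.
- board: Carved wooden board with a domed boss on top, 60 (x) x 190 (y) x 36 thick, origin at its centre, axes as the clamp's. Nipped level between the cheeks, it starts 5 to 10 mm too high. Seated: underside 70, top 106 above the table. Dry friction in the cheeks (no spring) holds it wherever it is left; it cannot tip or be drawn out.
- boss (a point): Top of the domed wooden boss (36 across, standing 8 above the board) in the middle of the board's top face: the place to press; about 114 above the table when seated. The board creeps down at about 11 N. Merely touching the strips leaves them loose: once it stops sinking, a steady push of 22 to 30 N pinches both (under 18 N does not); the pinch stays when the push ends.
- seat_right (a point): Point on top of the bed, 50 above the table, at clamp x 0, y -70: where the centre of the loose strip's underside belongs, within 15 along y and 30 along x, strip parallel to the clamp's x.
- strip_set: Plain aluminium strip of inverted-T section, 140 long (x), 20 high: a foot 24 wide (y) x 8 high with a rib 10 wide x 12 high on it; 110 g, origin at the centre of its underside. It stands across the bed under the board's left end (clamp y about +70), its ends standing out some 40 beyond the board and 30 beyond the bed on either side. Loose at first.
- strip_loose: Its twin, same inverted-T section, 140 long (x), foot 24 x 8, rib 10 x 12, 20 high in all, about 110 g, origin at the centre of its underside, standing on the table, rib up, to the right of the clamp, lengthwise roughly away from the robot. The bed stands out 55 beyond the board end. The gap for it under the board's right end is 5 to 10 mm higher than the strip.
- loaf: Bystander, leave it alone: dark rye loaf, 100 x 150 x 80 high mm; origin at its underside.
- tin: Bystander, leave it alone: cream open bread tin, 110 x 200 x 85 high mm; origin at its underside.
- timer: Bystander, leave it alone: small blue kitchen timer standing upright, 30 x 62 x 66 high mm; origin at its underside.
- jar: Bystander, leave it alone: glass jar, 70 across, 100 high mm; origin at its underside.
- bowl: Bystander, leave it alone: light wooden bowl, 120 across, 50 high mm; origin at its underside.
- brush: Bystander, leave it alone: wooden pastry brush lying down, about 200 long mm; origin at its underside.
- scraper: Bystander, leave it alone: bench scraper lying flat: steel blade 110 x 80 with a 24 x 100 x 24 wooden grip along its edge mm; origin at its underside.

How it is judged (in metres and radians):
On the way, in this order (a step that is already met when the one before it is completed fails the run):
1. the loose strip stands across the bed under the board's right end (x of strip_loose in the frame of clamp between -0.035 and 0.035 m and y of strip_loose in the frame of clamp between -0.088 and -0.052 m and z of strip_loose in the frame of clamp between 0.044 and 0.056 m and angle between the x axis of strip_loose and the x axis of clamp, either way round below 0.2 rad), for 0.2 s.
2. the board, not touched by the robot, pinches each strip with more than 3 N (contact force between board and strip_set above 3 N and contact force between board and strip_loose above 3 N and contact force between each of the arm, the fingers and board below 0.2 N), for 0.3 s.
3. the fingers push the strip that was there already with more than 1 N and it stays pinched, not sliding (contact force between board and strip_set above 3 N and contact force between board and strip_loose above 3 N and contact force between the fingers and strip_set above 1 N and linear speed of strip_set below 0.02 m/s), for 0.06 s.
4. the same for the strip that was put in (contact force between board and strip_set above 3 N and contact force between board and strip_loose above 3 N and contact force between the fingers and strip_loose above 1 N and linear speed of strip_loose below 0.02 m/s), for 0.06 s.
At the end, for the whole second after the job is handed in: Both strips stand rib up across the bed, each within 18 mm of 70 mm left / right of the clamp's middle, centred on the board's width within 35 mm and parallel to the clamp's x within 0.2 rad; the board presses on each strip with more than 3 N; all at rest (all of step 1 and contact force between board and strip_set above 3 N and contact force between board and strip_loose above 3 N and x of strip_set in the frame of clamp between -0.035 and 0.035 m and y of strip_set in the frame of clamp between 0.052 and 0.088 m and z of strip_set in the frame of clamp between 0.044 and 0.056 m and angle between the x axis of strip_set and the x axis of clamp, either way round below 0.2 rad and linear speed of each of strip_set, strip_loose below 0.01 m/s); the robot touches nothing.
It fails at once if a bystander is moved more than 30 mm (distance of any of loaf, tin, timer, jar, bowl, brush, scraper from where it was at the start of the episode above 0.03 m).
It also fails if it takes over 67 s, if anything falls off the work surface, if the arm or the gripper's body presses on something with over 40 N, if the wrist force passes 120 N, or if a joint passes its speed limit or range.

## Working session

There is one attempt and no reset: what is moved stays moved. The work goes in short steps, Python scripts to look and compute and a tool call to move; the robot and the scene stay as the last step left them, time stands still between calls to the robot, and variables do not carry over. Pictures are saved under pics/ and viewed, at most 10 in all, crops included, and the job is handed in when it is done.

Besides the shell and the picture viewer there is one more tool, called by a JSON object that holds its "fn" and its "kwargs". apply_moves: Moves the arm, as the interface text tells. Its arguments: {"type":"object","properties":{"plan":{"type":"array"}},"required":["plan"]}

```bash
mkdir -p pics; cat > h.py <<'E'
import numpy as np, cv2
from station import r
def cap(n,save=None):
    c=r.capture(n)
    if save: cv2.imwrite('pics/'+save,c['img'])
    return c
def cloud(c):
    h,w=c['depth'].shape
    u,v=np.meshgrid(np.arange(w),np.arange(h))
    p=np.stack([u,v],-1).reshape(-1,1,2).astype(np.float64)
    n=cv2.undistortPoints(p,c['mtx'],c['dist_coeffs']).reshape(h,w,2)
    d=c['depth'][...,None]
    X=np.concatenate([n*d,d],-1)
    W=(X-c['t'])@c['R']
    W[c['depth']==0]=np.nan
    return W
def proj(c,P):
    rv,_=cv2.Rodrigues(np.array(c['R'])); 
    return cv2.projectPoints(np.array(P,float),rv,np.array(c['t'],float),c['mtx'],c['dist_coeffs'])[0].reshape(-1,2)
def totool(d,s=None):
    s=s or r.sense(); return np.array(s['ee_rot']).T@np.array(d)*100
E
python3 - <<'E'
from h import *
for n in('top','side'):
    c=cap(n,n+'0.png'); np.savez(n+'0.npz',**c)
    print(n,'cam pos',-np.array(c['R']).T@c['t'])
s=r.sense();print(s)
E
```

```text
top cam pos [ 0.39066638 -0.05267151  1.30618629]
side cam pos [0.22557228 0.73132179 1.10853387]
{'time_s': 0.1, 'joints': array([ 8.04778206e+01,  2.20848095e+01,  3.84711150e-01, -2.49059887e-02,
       -6.84130174e+01, -1.48157839e+01]), 'joint_velocities': array([ 0.00839576, -0.12755416,  0.14617228,  0.08186648,  0.06233801,
        0.0340451 ]), 'effort': array([-4.80111376e-04, -3.91685951e+01,  1.87936503e+01,  4.23188925e+00,
        1.34841318e-02, -7.37070923e-05]), 'tcp_pos': array([0.25735633, 0.56897615, 0.24356653]), 'ee_rot': array([[ 9.11064369e-01, -4.12263494e-01, -7.25225113e-04],
       [-4.12264116e-01, -9.11062437e-01, -1.88014009e-03],
       [ 1.14387764e-04,  2.01191293e-03, -9.99997970e-01]]), 'wrist_force': array([ 0.76341632, -0.68403289,  0.38935046]), 'moment': array([ 0.03182268, -0.04130185,  0.02584354]), 'gripper_force': 0.0, 'gripper_width': 0.9989558102499726}
```

View pics/top0.png

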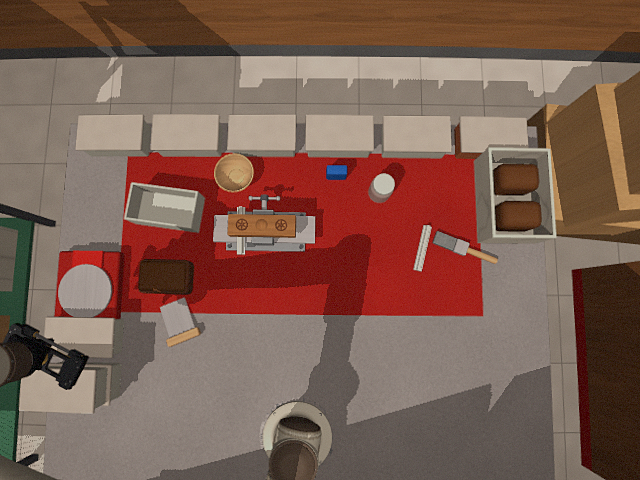

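View pics/side0.png

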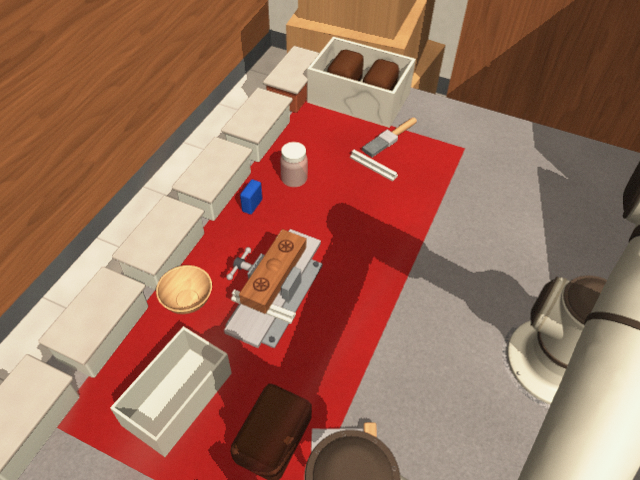

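The top view shows the board at about (262,225), the set strip at (241,230), the loose strip at (423,248) with the brush close to its right, the jar at (382,187) and the timer at (337,172). The side view agrees. Next I'll measure them.

```bash
python3 - <<'E'
from h import *
c=dict(np.load('top0.npz'));W=cloud(c);im=c['img'].astype(int)
def rect(m,name,zmin,zmax,box):
    u0,v0,u1,v1=box
    k=np.zeros(m.shape,bool);k[v0:v1,u0:u1]=1
    k&=m&(W[...,2]>zmin)&(W[...,2]<zmax)
    P=W[k]; q=cv2.minAreaRect(P[:,:2].astype(np.float32)*1000)
    mu=P[:,:2].mean(0);e=np.linalg.eigh(np.cov((P[:,:2]-mu).T))[1][:,1]
    print(name,k.sum(),'rect',q,'mean',P.mean(0),'med z',np.median(P[:,2]),'axis deg',np.degrees(np.arctan2(e[1],e[0])))
al=np.ones(im.shape[:2],bool)
br=(im.min(2)>140)
rect(al,'loose',.005,.04,(408,218,436,276))
rect(al,'looserib',.014,.04,(408,218,436,276))
rect(al,'bed',.042,.058,(205,205,325,252))
rect(al,'board',.100,.135,(205,205,325,245))
rect(al,'boardtop',.108,.119,(205,205,325,245))
rect(al,'set',.06,.08,(232,200,250,258))
for n,b in dict(jar=(365,170,400,205),timer=(322,160,350,182),bowl=(210,150,256,195),tin=(120,180,208,232),loaf=(135,255,196,298),brush=(433,225,500,266),scr=(155,295,202,350)).items(): rect(al,n,.01,.2,b)
E
```

```text
loose 485 rect ((556.3407592773438, -368.0465393066406), (82.47222137451172, 174.7792510986328), 88.42597961425781) mean [ 0.55587243 -0.36984726  0.01250462] med z 0.01031317804907908 axis deg 168.49797020565182
looserib 189 rect ((550.1547241210938, -382.4969177246094), (36.972694396972656, 139.09971618652344), 74.55030822753906) mean [ 0.55586362 -0.3742696   0.01952318] med z 0.01944802125658948 axis deg 162.53097870908363
bed 1145 rect ((590.1456298828125, 106.11648559570312), (303.1870422363281, 127.25810241699219), 83.99297332763672) mean [0.59283382 0.0945476  0.05075774] med z 0.05069018205745152 axis deg 90.3504366219953
board 1482 rect ((600.4508056640625, 104.8113784790039), (190.86305236816406, 61.68560028076172), 89.80347442626953) mean [0.59923415 0.10441896 0.11542451] med z 0.11550965593540088 axis deg 89.4942523857505
boardtop 1332 rect ((600.69921875, 104.71476745605469), (190.9078826904297, 61.315032958984375), 89.50807189941406) mean [0.59955428 0.10445245 0.11511798] med z 0.11526739134193209 axis deg 89.5679673767471
set 127 rect ((593.1665649414062, 171.386260
[... 936 characters left out ...]
06 0.05473752] med z 0.05706332173814518 axis deg 82.04639842287021
loaf 1859 rect ((456.0757751464844, 389.8182373046875), (147.40818786621094, 100.58488464355469), 89.31188201904297) mean [0.45452129 0.38118281 0.07405285] med z 0.07930441923658295 axis deg 89.59524341012028
brush 1049 rect ((580.5035400390625, -504.30230712890625), (199.18603515625, 100.87272644042969), 75.31002044677734) mean [ 0.56792272 -0.504607    0.03555925] med z 0.01999228262337801 axis deg 86.522434510131
scr 728 rect ((321.3161315917969, 358.3327331542969), (120.29886627197266, 102.72903442382812), 25.671661376953125) mean [0.30440179 0.3471631  0.01786257] med z 0.015178930135330736 axis deg -136.10205511783897
```

```bash
cat > strip.py <<'E'
from h import *
def loose(c,box,z0=0.0):
    W=cloud(c);im=c['img'].astype(int);u0,v0,u1,v1=box
    k=np.zeros(im.shape[:2],np.uint8)
    k[v0:v1,u0:u1]=((im.min(2)>110)&(np.ptp(im,axis=2)<50))[v0:v1,u0:u1]
    n,l,st,_=cv2.connectedComponentsWithStats(k)
    i=1+np.argmax(st[1:,4]);v,u=np.nonzero(l==i)
    # rays to plane z0+.02 (rib) 
    q=cv2.minAreaRect(np.stack([u,v],1).astype(np.float32));pts=cv2.boxPoints(q)
    def ray(p,z):
        n=cv2.undistortPoints(np.array(p,np.float64).reshape(-1,1,2),c['mtx'],c['dist_coeffs']).reshape(-1,2)
        d=np.c_[n,np.ones(len(n))]@c['R'];o=-np.array(c['R']).T@c['t']
        return o+d*((z-o[2])/d[:,2])[:,None]
    P=ray(pts,z0+.014);P=P[np.argsort(P[:,0])]
    a=P[:2].mean(0);b=P[2:].mean(0)
    print('px',st[i],'ends',a,b,'len',np.linalg.norm(b-a),'ctr',(a+b)/2,'yaw',np.degrees(np.arctan2(*(b-a)[[1,0]])),'w',np.linalg.norm(P[0]-P[1]))
    return W,l==i
if __name__=='__main__':
    c=dict(np.load('top0.npz'));W,m=loose(c,(408,218,440,276));print(np.nanmedian(W[m],0))
    c=dict(np.load('side0.npz'));W,m=loose(c,(345,145,402,185));print(np.nanmedian(W[m],0))
    P=W[m&(W[...,2]>.016)];print('side rib',len(P),P.mean(0),P[P[:,0].argmin()],P[P[:,0].argmax()])
E
python3 strip.py
```

```text
px [414 225  18  46 389] ends [ 0.48520731 -0.3514976   0.014     ] [ 0.62226412 -0.38565567  0.014     ] len 0.14124922061887393 ctr [ 0.55373571 -0.36857664  0.014     ] yaw -13.994479351325582 w 0.025190181243153278
[ 0.55198911 -0.3688307   0.01189085]
px [351 150  46  30 412] ends [ 0.4812572  -0.34977014  0.014     ] [ 0.62046429 -0.3840719   0.014     ] len 0.14337093694771316 ctr [ 0.55086075 -0.36692102  0.014     ] yaw -13.842388007968559 w 0.030616571411596072
[ 0.54820894 -0.36640646  0.01507352]
side rib 187 [ 0.54820562 -0.36816296  0.02067768] [ 0.48232756 -0.34585126  0.02467646] [ 0.61800406 -0.38910512  0.01820908]
```

{"fn": "apply_moves", "kwargs": {"plan": [{"grip": 0.5, "offset": [14.95, 18.55, 0], "spin": 0}, {"grip": 0.5, "offset": [14.95, 18.55, 0], "spin": 0}, {"grip": 0.5, "offset": [14.95, 18.55, 0], "spin": 0}, {"grip": 0.5, "offset": [14.95, 18.55, 0], "spin": 0}, {"grip": 0.5, "offset": [14.95, 18.55, 0], "spin": 0}]}}

```text
time_s: 0.6
tcp_pos: [0.3172, 0.3358, 0.2442]
ee_rot: [[0.911, -0.413, -0.001], [-0.413, -0.911, -0.001], [-0.0, 0.001, -1.0]]
wrist_force: [0.3, -0.4, 1.1]
gripper_width: 0.636
gripper_force: 0.0
```

{"fn": "apply_moves", "kwargs": {"plan": [{"grip": 0.5, "offset": [14.95, 18.55, 0], "spin": 0}, {"grip": 0.5, "offset": [14.95, 18.55, 0], "spin": 0}, {"grip": 0.5, "offset": [14.95, 18.55, 0], "spin": 0}, {"grip": 0.5, "offset": [14.95, 18.55, 0], "spin": 0}, {"grip": 0.5, "offset": [14.95, 18.55, 0], "spin": 0}]}}

```text
time_s: 1.1
tcp_pos: [0.3766, 0.1057, 0.2445]
ee_rot: [[0.911, -0.413, -0.0], [-0.413, -0.911, 0.0], [-0.0, 0.0, -1.0]]
wrist_force: [0.6, 0.5, 0.6]
gripper_width: 0.501
gripper_force: 0.0
```

{"fn": "apply_moves", "kwargs": {"plan": [{"grip": 0.5, "offset": [14.95, 18.55, 0], "spin": 0}, {"grip": 0.5, "offset": [14.95, 18.55, 0], "spin": 0}, {"grip": 0.5, "offset": [14.95, 18.55, 0], "spin": 0}, {"grip": 0.5, "offset": [14.95, 18.55, 0], "spin": 0}, {"grip": 0.5, "offset": [14.95, 18.55, 0], "spin": 0}]}}

```text
time_s: 1.6
tcp_pos: [0.4367, -0.125, 0.2443]
ee_rot: [[0.91, -0.414, -0.0], [-0.414, -0.91, 0.0], [-0.0, 0.0, -1.0]]
wrist_force: [1.0, 0.6, 0.3]
gripper_width: 0.5
gripper_force: 0.0
```

{"fn": "apply_moves", "kwargs": {"plan": [{"grip": 0.5, "offset": [14.95, 18.55, 0], "spin": -0.18}, {"grip": 0.5, "offset": [14.95, 18.55, 0], "spin": -0.18}, {"grip": 0.5, "offset": [14.95, 18.55, 0], "spin": -0.18}, {"grip": 0.5, "offset": [14.95, 18.55, 0], "spin": -0.18}, {"grip": 0.5, "offset": [14.95, 18.55, 0], "spin": -0.18}]}}

```text
time_s: 2.1
tcp_pos: [0.4965, -0.3553, 0.2439]
ee_rot: [[0.97, -0.243, -0.001], [-0.243, -0.97, 0.0], [-0.001, -0.0, -1.0]]
wrist_force: [1.5, 0.3, 0.6]
gripper_width: 0.496
gripper_force: 0.0
```

{"fn": "apply_moves", "kwargs": {"plan": [{"grip": 0.5, "offset": [0, 0, 5], "spin": 0}, {"grip": 0.5, "offset": [0, 0, 10], "spin": 0}, {"grip": 0.5, "offset": [0, 0, 13], "spin": 0}, {"grip": 0.5, "offset": [0, 0, 13], "spin": 0}]}}

```text
time_s: 2.5
tcp_pos: [0.493, -0.3516, 0.1089]
ee_rot: [[0.97, -0.244, -0.011], [-0.244, -0.97, 0.005], [-0.012, -0.003, -1.0]]
wrist_force: [0.4, 0.7, -0.9]
gripper_width: 0.497
gripper_force: 0.0
```

```bash
python3 - <<'E'
from h import *
from strip import loose
s=r.sense();print(s['tcp_pos'],s['ee_rot'],s['time_s'],s['wrist_force'])
loose(cap('side','s1.png'),(345,145,402,185))
c=cap('top','t1.png');cv2.imwrite('pics/t1c.png',cv2.resize(c['img'][180:320,360:520],None,fx=4,fy=4))
E
```

```text
[ 0.49297868 -0.35160556  0.1088555 ] [[ 0.96977023 -0.24376243 -0.01120586]
 [-0.24371458 -0.96983155  0.0054745 ]
 [-0.01220228 -0.00257798 -0.99992223]] 2.5 [ 0.44082343  0.73656799 -0.91118084]
px [351 150  46  30 353] ends [ 0.4812572  -0.34977014  0.014     ] [ 0.62046429 -0.3840719   0.014     ] len 0.14337093694771316 ctr [ 0.55086075 -0.36692102  0.014     ] yaw -13.842388007968559 w 0.030616571411596072
```

View pics/t1c.png

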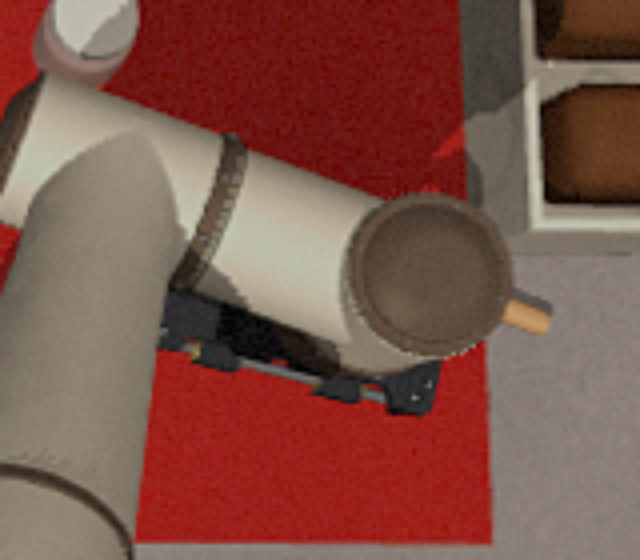

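The crop shows only the arm over the strip, with the gripper at about (300,350), so nothing useful for alignment. The side view still puts the strip where it was. I'll descend, settle and close.

{"fn": "apply_moves", "kwargs": {"plan": [{"grip": 0.5, "offset": [0, 0, 4], "spin": 0}, {"grip": 0.5, "offset": [0, 0, 6.5], "spin": 0}, {"grip": 0.5, "offset": [0, 0, 8.2], "spin": 0}, {"grip": 0.5, "offset": [0, 0, 8.2], "spin": 0}, {"grip": 0.5, "offset": [0, 0, 8.2], "spin": 0}]}}

```text
time_s: 3.1
tcp_pos: [0.4984, -0.3538, 0.035]
ee_rot: [[0.97, -0.241, 0.004], [-0.241, -0.97, -0.002], [0.004, 0.001, -1.0]]
wrist_force: [0.3, -0.8, 0.4]
gripper_width: 0.498
gripper_force: 0.0
```

```bash
python3 - <<'E'
from h import *
c=cap('side');cv2.imwrite('pics/s2c.png',cv2.resize(c['img'][110:220,310:450],None,fx=5,fy=5))
s=r.sense();print(s['tcp_pos'],s['wrist_force'],proj(c,[s['tcp_pos']-np.array([0,0,.022])]))
E
```

```text
[ 0.49852789 -0.35380822  0.03527251] [0.30598704 0.02770383 0.99457524] [[389.71934226 174.23637389]]
```

View pics/s2c.png

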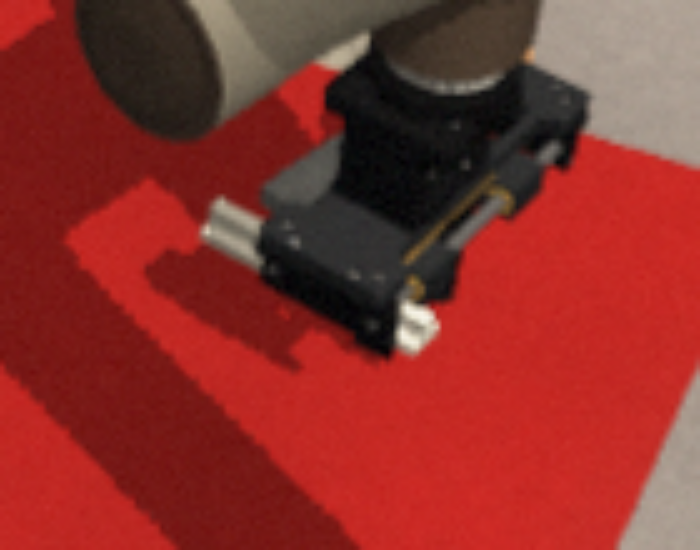

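The strip runs through the gripper with both ends showing, at crop (225,230) and (415,330). I'll lower 2 mm and grip.

{"fn": "apply_moves", "kwargs": {"plan": [{"grip": 0.5, "offset": [0, 0, 0.25], "spin": 0}, {"grip": 0.5, "offset": [0, 0, 0.25], "spin": 0}, {"grip": 0, "offset": [0, 0, 0.25], "spin": 0}, {"grip": 0, "offset": [0, 0, 0.25], "spin": 0}, {"grip": 0, "offset": [0, 0, 0.25], "spin": 0}]}}

```text
time_s: 3.65
tcp_pos: [0.4966, -0.3532, 0.0302]
ee_rot: [[0.97, -0.242, 0.0], [-0.242, -0.97, -0.0], [0.0, 0.0, -1.0]]
wrist_force: [0.1, -0.7, 0.2]
gripper_width: 0.314
gripper_force: 0.3
```

{"fn": "apply_moves", "kwargs": {"plan": [{"grip": 0, "offset": [0, 0, 0], "spin": 0}, {"grip": 0, "offset": [0, 0, 0], "spin": 0}, {"grip": 0, "offset": [0, 0, 0], "spin": 0}]}}

```text
time_s: 3.95
tcp_pos: [0.497, -0.3533, 0.0305]
ee_rot: [[0.97, -0.242, 0.001], [-0.242, -0.97, -0.001], [0.001, 0.0, -1.0]]
wrist_force: [-0.3, 0.0, 3.5]
gripper_width: 0.112
gripper_force: 31.1
```

{"fn": "apply_moves", "kwargs": {"plan": [{"grip": 0, "offset": [0, 0, -1], "spin": 0}, {"grip": 0, "offset": [0, 0, -3], "spin": 0}, {"grip": 0, "offset": [0, 0, -6], "spin": 0}, {"grip": 0, "offset": [0, 0, -9], "spin": 0}, {"grip": 0, "offset": [0, 0, -12], "spin": 0}]}}

```text
time_s: 4.45
tcp_pos: [0.4959, -0.3525, 0.1509]
ee_rot: [[0.97, -0.243, -0.002], [-0.243, -0.97, 0.001], [-0.002, -0.001, -1.0]]
wrist_force: [0.5, 0.6, -1.3]
gripper_width: 0.11
gripper_force: 30.9
```

{"fn": "apply_moves", "kwargs": {"plan": [{"grip": 0, "offset": [-0.3, -3, 0], "spin": 0}, {"grip": 0, "offset": [-0.7, -6.5, 0], "spin": 0}, {"grip": 0, "offset": [-1.0, -10, 0], "spin": 0}, {"grip": 0, "offset": [-1.4, -13.5, 0], "spin": 0}, {"grip": 0, "offset": [-1.8, -17, 0], "spin": 0}]}}

```text
time_s: 4.95
tcp_pos: [0.5196, -0.1822, 0.1499]
ee_rot: [[0.97, -0.243, -0.001], [-0.243, -0.97, 0.001], [-0.001, -0.0, -1.0]]
wrist_force: [1.1, 0.1, -0.3]
gripper_width: 0.11
gripper_force: 31.2
```

{"fn": "apply_moves", "kwargs": {"plan": [{"grip": 0, "offset": [-0.3, -3.5, 0], "spin": -0.05}, {"grip": 0, "offset": [-0.7, -7, 0], "spin": -0.1}, {"grip": 0, "offset": [-1.1, -10.5, 0], "spin": -0.15}, {"grip": 0, "offset": [-1.5, -14, 0], "spin": -0.2}, {"grip": 0, "offset": [-1.7, -15.9, 0], "spin": -0.235}]}}

```text
time_s: 5.45
tcp_pos: [0.5419, -0.023, 0.15]
ee_rot: [[1.0, -0.006, -0.001], [-0.006, -1.0, 0.0], [-0.001, -0.0, -1.0]]
wrist_force: [-0.8, -0.5, -1.1]
gripper_width: 0.109
gripper_force: 31.1
```

{"fn": "apply_moves", "kwargs": {"plan": [{"grip": 0, "offset": [0, 0, 0], "spin": 0}, {"grip": 0, "offset": [0, 0, 0], "spin": 0}, {"grip": 0, "offset": [0, 0, 0], "spin": 0}]}}

```text
time_s: 5.75
tcp_pos: [0.5418, -0.0261, 0.1499]
ee_rot: [[1.0, -0.011, -0.001], [-0.011, -1.0, -0.0], [-0.001, 0.0, -1.0]]
wrist_force: [-0.7, -0.1, -1.3]
gripper_width: 0.11
gripper_force: 31.0
```

```bash
python3 - <<'E'
from h import *
c=cap('side');cv2.imwrite('pics/s3c.png',cv2.resize(c['img'][180:360,190:370],None,fx=3.3,fy=3.3))
W=cloud(c);k=np.zeros(W.shape[:2],bool);k[180:330,230:360]=1
im=c['img'].astype(int)
print(r.sense()['tcp_pos'],r.sense()['ee_rot'][:,0])
m=k&(im.min(2)>110)&(np.ptp(im,axis=2)<50)&(W[...,2]>.10)&(W[...,2]<.17)&(W[...,1]<.03)
P=W[m];print(len(P),P.min(0),P.max(0),np.median(P,0))
E
```

```text
[ 0.54191006 -0.02629468  0.14993544] [ 9.99934438e-01 -1.14241673e-02 -7.80255624e-04]
110 [ 0.52873446 -0.03896403  0.11096703] [0.66766206 0.01356996 0.14484703] [ 0.64840483 -0.02322257  0.12979338]
```

View pics/s3c.png

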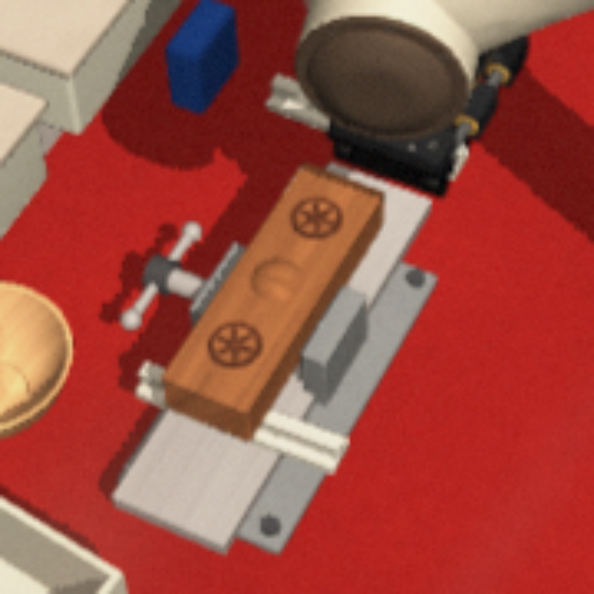

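The strip hangs level beyond the board's right end, its far end at crop (285,95), and the bed there is clear. I'll lower it to just above the bed and slide it in.

{"fn": "apply_moves", "kwargs": {"plan": [{"grip": 0, "offset": [0, 0, 3], "spin": 0}, {"grip": 0, "offset": [0, 0, 5], "spin": 0}, {"grip": 0, "offset": [0, 0, 6.6], "spin": 0}, {"grip": 0, "offset": [0, 0, 6.6], "spin": 0}, {"grip": 0, "offset": [0, 0, 6.6], "spin": 0}]}}

```text
time_s: 6.3
tcp_pos: [0.5425, -0.0261, 0.0843]
ee_rot: [[1.0, -0.011, -0.0], [-0.011, -1.0, -0.0], [-0.0, 0.0, -1.0]]
wrist_force: [-0.3, 0.4, -1.1]
gripper_width: 0.112
gripper_force: 30.9
```

{"fn": "apply_moves", "kwargs": {"plan": [{"grip": 0, "offset": [0, -0.5, 0], "spin": 0}, {"grip": 0, "offset": [0, -1, 0], "spin": 0}, {"grip": 0, "offset": [0, -1.5, 0], "spin": 0}, {"grip": 0, "offset": [0, -2, 0], "spin": 0}, {"grip": 0, "offset": [0, -2, 0], "spin": 0}]}}

```text
time_s: 6.8
tcp_pos: [0.5427, -0.0045, 0.0843]
ee_rot: [[1.0, -0.009, 0.001], [-0.009, -1.0, 0.0], [0.001, -0.0, -1.0]]
wrist_force: [-0.1, -0.4, -1.9]
gripper_width: 0.111
gripper_force: 30.9
```

{"fn": "apply_moves", "kwargs": {"plan": [{"grip": 0, "offset": [0, -0.8, 0], "spin": 0}, {"grip": 0, "offset": [0, -1.6, 0], "spin": 0}, {"grip": 0, "offset": [0, -2.4, 0], "spin": 0}, {"grip": 0, "offset": [0, -2.4, 0], "spin": 0}]}}

```text
time_s: 7.2
tcp_pos: [0.543, 0.0197, 0.0841]
ee_rot: [[1.0, -0.008, 0.0], [-0.008, -1.0, 0.0], [0.0, -0.0, -1.0]]
wrist_force: [-0.1, 0.3, -0.7]
gripper_width: 0.108
gripper_force: 30.9
```

{"fn": "apply_moves", "kwargs": {"plan": [{"grip": 0, "offset": [0, -0.8, 0], "spin": 0}, {"grip": 0, "offset": [0, -1.6, 0], "spin": 0}, {"grip": 0, "offset": [0, -1.6, 0.1], "spin": 0}, {"grip": 0, "offset": [0, -1.6, 0.2], "spin": 0}, {"grip": 0, "offset": [0, -1.6, 0.2], "spin": 0}]}}

```text
time_s: 7.7
tcp_pos: [0.5427, 0.0345, 0.0818]
ee_rot: [[1.0, -0.01, -0.001], [-0.01, -1.0, -0.0], [-0.001, 0.0, -1.0]]
wrist_force: [0.7, 0.0, -1.3]
gripper_width: 0.111
gripper_force: 30.9
```

{"fn": "apply_moves", "kwargs": {"plan": [{"grip": 0, "offset": [0, 0, 0.15], "spin": 0}, {"grip": 0, "offset": [0, 0, 0.15], "spin": 0}, {"grip": 0.35, "offset": [0, 0, 0.15], "spin": 0}, {"grip": 0.35, "offset": [0, 0, 0.1], "spin": 0}, {"grip": 0.35, "offset": [0, 0, 0.1], "spin": 0}]}}

```text
time_s: 8.2
tcp_pos: [0.5432, 0.0346, 0.0813]
ee_rot: [[1.0, -0.01, 0.001], [-0.01, -1.0, 0.0], [0.001, -0.0, -1.0]]
wrist_force: [-0.2, 0.1, 0.1]
gripper_width: 0.293
gripper_force: 0.0
```

{"fn": "apply_moves", "kwargs": {"plan": [{"grip": 0.35, "offset": [0, 0, -1], "spin": 0}, {"grip": 0.35, "offset": [0, 0, -4], "spin": 0}, {"grip": 0.35, "offset": [0, 0, -8], "spin": 0}, {"grip": 0.1, "offset": [-8, 0, -10], "spin": 0}, {"grip": 0, "offset": [-12, 0, -10], "spin": 0}]}}

```text
time_s: 8.7
tcp_pos: [0.4455, 0.0361, 0.1809]
ee_rot: [[1.0, -0.011, 0.005], [-0.011, -1.0, 0.002], [0.005, -0.002, -1.0]]
wrist_force: [-0.2, 1.1, -0.5]
gripper_width: 0.245
gripper_force: 0.0
```

```bash
python3 - <<'E'
from h import *
c=cap('side');cv2.imwrite('pics/s4c.png',cv2.resize(c['img'][180:360,190:370],None,fx=3.3,fy=3.3))
c=cap('top');W=cloud(c);print(r.sense()['tcp_pos'])
k=np.zeros(W.shape[:2],bool);k[200:258,205:325]=1
for lo,hi in((.10,.112),(.112,.119),(.119,.13)):
    m=k&(W[...,2]>lo)&(W[...,2]<hi);print(lo,m.sum(),np.median(W[m],0))
m=k&(W[...,2]>.062)&(W[...,2]<.077)&((W[...,0]<.565)|(W[...,0]>.635))
for a,b in((0,.08),(.14,.2)):
    P=W[m&(W[...,1]>a)&(W[...,1]<b)]
    n=P[P[:,0]<.6];f=P[P[:,0]>.6];print(len(n),len(f),n.mean(0),n.min(0)[0],f.mean(0) if len(f) else 0,f.max(0)[0] if len(f) else 0)
E
```

```text
[0.43867358 0.03420769 0.1795127 ]
0.1 138 [0.58529345 0.08883691 0.11077034]
0.112 1208 [0.59989494 0.10531421 0.11541509]
0.119 139 [0.59784848 0.10381485 0.12062135]
50 46 [0.54849323 0.03934337 0.06917972] 0.5316845973034574 [0.65568248 0.0350557  0.06840099] 0.6807974812810337
64 31 [0.54458954 0.1706494  0.06980618] 0.5241590483769389 [0.65200639 0.17313035 0.06923227] 0.6627095656811999
```

View pics/s4c.png

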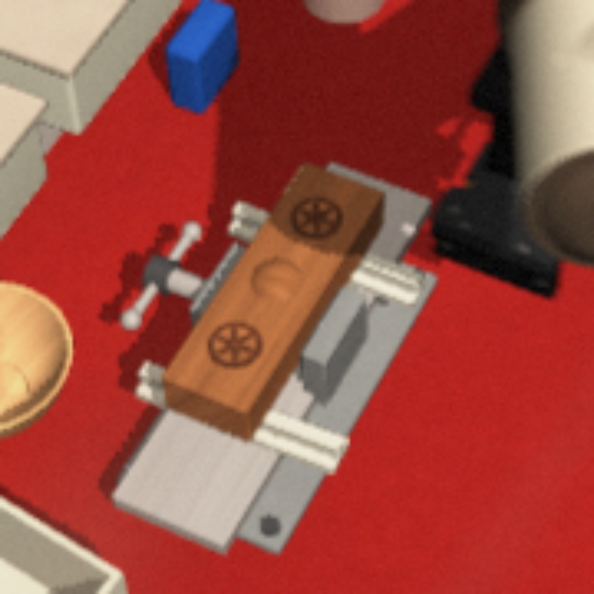

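Both strips now stand across the bed. The loose one's ends are at crop (250,215) and (415,290). Next I'll go above the boss with the fingers shut.

{"fn": "apply_moves", "kwargs": {"plan": [{"grip": 0, "offset": [4.5, -1.8, 0], "spin": 0}, {"grip": 0, "offset": [9, -3.6, 0], "spin": 0}, {"grip": 0, "offset": [13.5, -5.4, 0], "spin": 0}, {"grip": 0, "offset": [17.6, -7.1, 0], "spin": 0}, {"grip": 0, "offset": [17.6, -7.1, 0], "spin": 0}]}}

```text
time_s: 9.3
tcp_pos: [0.6259, 0.1067, 0.1776]
ee_rot: [[1.0, -0.009, 0.002], [-0.009, -1.0, -0.0], [0.002, 0.0, -1.0]]
wrist_force: [-1.5, 0.3, -0.6]
gripper_width: 0.002
gripper_force: 0.0
```

{"fn": "apply_moves", "kwargs": {"plan": [{"grip": 0, "offset": [0, 0, 1], "spin": 0}, {"grip": 0, "offset": [0, 0, 2], "spin": 0}, {"grip": 0, "offset": [0, 0, 3], "spin": 0}, {"grip": 0, "offset": [0, 0, 3], "spin": 0}, {"grip": 0, "offset": [0, 0, 3], "spin": 0}]}}

```text
time_s: 9.8
tcp_pos: [0.621, 0.1045, 0.1488]
ee_rot: [[1.0, -0.01, -0.0], [-0.01, -1.0, -0.0], [-0.0, 0.0, -1.0]]
wrist_force: [-0.5, -0.4, -0.4]
gripper_width: 0.003
gripper_force: 0.0
```

{"fn": "apply_moves", "kwargs": {"plan": [{"grip": 0, "offset": [-1, 0, 0], "spin": 0}, {"grip": 0, "offset": [-2.1, 0, 0], "spin": 0}, {"grip": 0, "offset": [-2.1, 0, 0], "spin": 0}, {"grip": 0, "offset": [-2.1, 0, 0], "spin": 0}]}}

```text
time_s: 10.2
tcp_pos: [0.6002, 0.1052, 0.1494]
ee_rot: [[1.0, -0.009, 0.001], [-0.009, -1.0, 0.0], [0.001, -0.0, -1.0]]
wrist_force: [0.1, 0.0, -0.4]
gripper_width: 0.009
gripper_force: 0.0
```

{"fn": "apply_moves", "kwargs": {"plan": [{"grip": 0, "offset": [0, 0, 0.1], "spin": 0}, {"grip": 0, "offset": [0, 0, 0.2], "spin": 0}, {"grip": 0, "offset": [0, 0, 0.3], "spin": 0}, {"grip": 0, "offset": [0, 0, 0.4], "spin": 0}, {"grip": 0, "offset": [0, 0, 0.5], "spin": 0}]}}

```text
time_s: 10.7
tcp_pos: [0.6007, 0.105, 0.1448]
ee_rot: [[1.0, -0.009, 0.0], [-0.009, -1.0, -0.0], [0.0, 0.0, -1.0]]
wrist_force: [-3.2, 0.4, 9.7]
gripper_width: 0.004
gripper_force: 4.8
```

{"fn": "apply_moves", "kwargs": {"plan": [{"grip": 0, "offset": [0, 0, 0.1], "spin": 0}, {"grip": 0, "offset": [0, 0, 0.2], "spin": 0}, {"grip": 0, "offset": [0, 0, 0.3], "spin": 0}, {"grip": 0, "offset": [0, 0, 0.4], "spin": 0}]}}

```text
time_s: 11.1
tcp_pos: [0.6007, 0.105, 0.1424]
ee_rot: [[1.0, -0.009, 0.001], [-0.009, -1.0, -0.0], [0.001, 0.0, -1.0]]
wrist_force: [-5.7, 1.2, 12.9]
gripper_width: 0.004
gripper_force: 6.2
```

{"fn": "apply_moves", "kwargs": {"plan": [{"grip": 0, "offset": [0, 0, 0.1], "spin": 0}, {"grip": 0, "offset": [0, 0, 0.2], "spin": 0}, {"grip": 0, "offset": [0, 0, 0.2], "spin": 0}, {"grip": 0, "offset": [0, 0, 0.2], "spin": 0}]}}

```text
time_s: 11.5
tcp_pos: [0.6007, 0.105, 0.1401]
ee_rot: [[1.0, -0.009, 0.001], [-0.009, -1.0, -0.0], [0.001, 0.0, -1.0]]
wrist_force: [-4.4, 0.1, 11.1]
gripper_width: 0.004
gripper_force: 5.3
```

{"fn": "apply_moves", "kwargs": {"plan": [{"grip": 0, "offset": [0, 0, 0.1], "spin": 0}, {"grip": 0, "offset": [0, 0, 0.2], "spin": 0}, {"grip": 0, "offset": [0, 0, 0.2], "spin": 0}, {"grip": 0, "offset": [0, 0, 0.2], "spin": 0}]}}

```text
time_s: 11.9
tcp_pos: [0.6007, 0.105, 0.1381]
ee_rot: [[1.0, -0.009, 0.001], [-0.009, -1.0, -0.0], [0.001, 0.0, -1.0]]
wrist_force: [-4.9, 0.3, 9.7]
gripper_width: 0.006
gripper_force: 5.3
```

{"fn": "apply_moves", "kwargs": {"plan": [{"grip": 0, "offset": [0, 0, 0.1], "spin": 0}, {"grip": 0, "offset": [0, 0, 0.2], "spin": 0}, {"grip": 0, "offset": [0, 0, 0.2], "spin": 0}]}}

```text
time_s: 12.2
tcp_pos: [0.6007, 0.105, 0.1361]
ee_rot: [[1.0, -0.009, 0.001], [-0.009, -1.0, -0.0], [0.001, 0.0, -1.0]]
wrist_force: [-4.1, -0.5, 10.4]
gripper_width: 0.007
gripper_force: 5.4
```

{"fn": "apply_moves", "kwargs": {"plan": [{"grip": 0, "offset": [0, 0, 0.1], "spin": 0}, {"grip": 0, "offset": [0, 0, 0.1], "spin": 0}, {"grip": 0, "offset": [0, 0, 0.1], "spin": 0}]}}

```text
time_s: 12.5
tcp_pos: [0.6007, 0.105, 0.136]
ee_rot: [[1.0, -0.009, 0.002], [-0.009, -1.0, -0.0], [0.002, 0.0, -1.0]]
wrist_force: [-7.3, -0.1, 14.6]
gripper_width: 0.011
gripper_force: 7.3
```

{"fn": "apply_moves", "kwargs": {"plan": [{"grip": 0, "offset": [0, 0, 0.1], "spin": 0}, {"grip": 0, "offset": [0, 0, 0.2], "spin": 0}, {"grip": 0, "offset": [0, 0, 0.2], "spin": 0}, {"grip": 0, "offset": [0, 0, 0.2], "spin": 0}]}}

```text
time_s: 12.9
tcp_pos: [0.6007, 0.1051, 0.1359]
ee_rot: [[1.0, -0.008, 0.002], [-0.008, -1.0, -0.001], [0.002, 0.001, -1.0]]
wrist_force: [-8.4, 0.4, 21.9]
gripper_width: 0.003
gripper_force: 11.2
```

{"fn": "apply_moves", "kwargs": {"plan": [{"grip": 0, "offset": [0, 0, 0.1], "spin": 0}, {"grip": 0, "offset": [0, 0, 0.1], "spin": 0}, {"grip": 0, "offset": [0, 0, 0.1], "spin": 0}, {"grip": 0, "offset": [0, 0, 0.1], "spin": 0}, {"grip": 0, "offset": [0, 0, 0.1], "spin": 0}]}}

```text
time_s: 13.4
tcp_pos: [0.6007, 0.105, 0.1358]
ee_rot: [[1.0, -0.008, 0.003], [-0.008, -1.0, -0.001], [0.003, 0.001, -1.0]]
wrist_force: [-11.3, -0.0, 26.6]
gripper_width: 0.003
gripper_force: 13.1
```

{"fn": "apply_moves", "kwargs": {"plan": [{"grip": 0, "offset": [0, 0, 0], "spin": 0}, {"grip": 0, "offset": [0, 0, 0], "spin": 0}, {"grip": 0, "offset": [0, 0, -1], "spin": 0}, {"grip": 0, "offset": [0, 0, -3], "spin": 0}, {"grip": 0, "offset": [0, 0, -5], "spin": 0}]}}

```text
time_s: 13.9
tcp_pos: [0.6002, 0.1049, 0.1797]
ee_rot: [[1.0, -0.01, -0.001], [-0.01, -1.0, -0.0], [-0.001, 0.0, -1.0]]
wrist_force: [0.6, 0.6, -0.7]
gripper_width: 0.005
gripper_force: 0.0
```

{"fn": "apply_moves", "kwargs": {"plan": [{"grip": 0, "offset": [-4, -2.2, 0], "spin": 0}, {"grip": 0, "offset": [-8, -4.4, 0], "spin": 0}, {"grip": 0, "offset": [-12, -6.55, 0], "spin": 0}, {"grip": 0, "offset": [-12, -6.55, 0], "spin": 0}, {"grip": 0, "offset": [-12, -6.55, 0], "spin": 0}]}}

```text
time_s: 14.4
tcp_pos: [0.4808, 0.1724, 0.18]
ee_rot: [[1.0, -0.008, 0.001], [-0.008, -1.0, 0.0], [0.001, -0.0, -1.0]]
wrist_force: [-0.7, -0.3, 0.2]
gripper_width: 0.006
gripper_force: 0.0
```

```bash
python3 - <<'E'
from h import *
s=r.sense();print(s['tcp_pos'],s['wrist_force'])
c=cap('top','t5.png');W=cloud(c)
k=np.zeros(W.shape[:2],bool);k[200:258,205:325]=1
m=k&(W[...,2]>.10)&(W[...,2]<.112);print('boardtop',m.sum(),np.median(W[m],0))
c=cap('side');W=cloud(c);k=np.zeros(W.shape[:2],bool);k[230:330,225:330]=1
im=c['img'].astype(int);m=k&(im.min(2)>110)&(np.ptp(im,axis=2)<50)&(W[...,2]>.064)&(W[...,2]<.078)
for a,b in((0,.08),(.14,.2)):
    P=W[m&(W[...,1]>a)&(W[...,1]<b)];n=P[P[:,0]<.57];f=P[P[:,0]>.63]
    print(len(n),len(f),n.mean(0),n[:,0].min(),f.mean(0),f[:,0].max())
E
```

```text
[0.48082835 0.1723628  0.17999468] [-0.70105391 -0.2675198   0.23527619]
boardtop 1371 [0.59977408 0.10066757 0.10665402]<stdin>:10: RuntimeWarning: Mean of empty slice.
  ret = um.true_divide(
Traceback (most recent call last):
ValueError: zero-size array to reduction operation minimum which has no identity
```

The board top measures 106 mm, so it is seated. I'll go down in front of the set strip's near end and push.

{"fn": "apply_moves", "kwargs": {"plan": [{"grip": 0, "offset": [0, 0, 4], "spin": 0}, {"grip": 0, "offset": [0, 0, 8], "spin": 0}, {"grip": 0, "offset": [0, 0, 10.2], "spin": 0}, {"grip": 0, "offset": [0, 0, 10.2], "spin": 0}, {"grip": 0, "offset": [0, 0, 10.2], "spin": 0}]}}

```text
time_s: 15.0
tcp_pos: [0.4823, 0.1715, 0.0777]
ee_rot: [[1.0, -0.011, 0.0], [-0.011, -1.0, -0.0], [0.0, 0.0, -1.0]]
wrist_force: [0.8, -0.0, 1.2]
gripper_width: 0.001
gripper_force: 0.0
```

{"fn": "apply_moves", "kwargs": {"plan": [{"grip": 0, "offset": [0.8, 0, 0], "spin": 0}, {"grip": 0, "offset": [1.6, 0, 0], "spin": 0}, {"grip": 0, "offset": [2.2, 0, 0], "spin": 0}, {"grip": 0, "offset": [2.6, 0, 0], "spin": 0}, {"grip": 0, "offset": [2.8, 0, 0], "spin": 0}]}}

```text
time_s: 15.5
tcp_pos: [0.5098, 0.1715, 0.0779]
ee_rot: [[1.0, -0.01, 0.001], [-0.01, -1.0, 0.0], [0.001, -0.0, -1.0]]
wrist_force: [0.3, -0.0, -0.7]
gripper_width: 0.01
gripper_force: 0.0
```

{"fn": "apply_moves", "kwargs": {"plan": [{"grip": 0, "offset": [0.15, 0, 0], "spin": 0}, {"grip": 0, "offset": [0.3, 0, 0], "spin": 0}, {"grip": 0, "offset": [0.45, 0, 0], "spin": 0}, {"grip": 0, "offset": [0.55, 0, 0], "spin": 0}]}}

```text
time_s: 15.9
tcp_pos: [0.512, 0.1708, 0.0773]
ee_rot: [[1.0, -0.01, -0.006], [-0.01, -1.0, -0.002], [-0.005, 0.002, -1.0]]
wrist_force: [-9.3, 1.8, 6.2]
gripper_width: 0.002
gripper_force: 4.4
```

{"fn": "apply_moves", "kwargs": {"plan": [{"grip": 0, "offset": [-0.2, 0, 0], "spin": 0}, {"grip": 0, "offset": [-0.2, 0, 0], "spin": 0}, {"grip": 0, "offset": [-0.2, 0, 0], "spin": 0}, {"grip": 0, "offset": [-0.2, 0, 0], "spin": 0}]}}

```text
time_s: 16.3
tcp_pos: [0.5118, 0.1711, 0.0774]
ee_rot: [[1.0, -0.01, -0.002], [-0.01, -1.0, -0.001], [-0.002, 0.001, -1.0]]
wrist_force: [-5.1, -0.0, 0.2]
gripper_width: 0.006
gripper_force: 2.2
```

The set strip held still under 5–9 N. Now the other strip.

{"fn": "apply_moves", "kwargs": {"plan": [{"grip": 0, "offset": [-1.5, 0, 0], "spin": 0}, {"grip": 0, "offset": [-3.5, 0, 0], "spin": 0}, {"grip": 0, "offset": [-3.5, 4.5, 0], "spin": 0}, {"grip": 0, "offset": [-3.5, 9, 0], "spin": 0}, {"grip": 0, "offset": [-3.5, 13.6, 0], "spin": 0}]}}

```text
time_s: 16.8
tcp_pos: [0.4777, 0.0352, 0.0782]
ee_rot: [[1.0, -0.007, 0.004], [-0.007, -1.0, 0.001], [0.004, -0.001, -1.0]]
wrist_force: [1.5, -0.9, -0.1]
gripper_width: 0.006
gripper_force: 0.0
```

{"fn": "apply_moves", "kwargs": {"plan": [{"grip": 0, "offset": [0, 0, 0], "spin": 0}, {"grip": 0, "offset": [0.8, 0, 0], "spin": 0}, {"grip": 0, "offset": [1.6, 0, 0], "spin": 0}, {"grip": 0, "offset": [2.2, 0, 0], "spin": 0}, {"grip": 0, "offset": [2.6, 0, 0], "spin": 0}]}}

```text
time_s: 17.3
tcp_pos: [0.5036, 0.0366, 0.0776]
ee_rot: [[1.0, -0.008, 0.001], [-0.008, -1.0, 0.0], [0.001, -0.0, -1.0]]
wrist_force: [0.6, -0.3, -0.7]
gripper_width: 0.004
gripper_force: 0.0
```

{"fn": "apply_moves", "kwargs": {"plan": [{"grip": 0, "offset": [0.2, 0, 0], "spin": 0}, {"grip": 0, "offset": [0.4, 0, 0], "spin": 0}, {"grip": 0, "offset": [0.5, 0, 0], "spin": 0}]}}

```text
time_s: 17.6
tcp_pos: [0.5073, 0.0357, 0.0776]
ee_rot: [[1.0, -0.009, -0.0], [-0.009, -1.0, -0.0], [-0.0, 0.0, -1.0]]
wrist_force: [-0.7, 0.1, 0.6]
gripper_width: 0.004
gripper_force: 0.0
```

{"fn": "apply_moves", "kwargs": {"plan": [{"grip": 0, "offset": [0.2, 0, 0], "spin": 0}, {"grip": 0, "offset": [0.4, 0, 0], "spin": 0}, {"grip": 0, "offset": [0.6, 0, 0], "spin": 0}, {"grip": 0, "offset": [0.8, 0, 0], "spin": 0}]}}

```text
time_s: 18.0
tcp_pos: [0.5154, 0.0354, 0.0777]
ee_rot: [[1.0, -0.01, 0.0], [-0.01, -1.0, 0.0], [0.0, -0.0, -1.0]]
wrist_force: [0.1, -0.8, -0.5]
gripper_width: 0.002
gripper_force: 0.0
```

{"fn": "apply_moves", "kwargs": {"plan": [{"grip": 0, "offset": [0.15, 0, 0], "spin": 0}, {"grip": 0, "offset": [0.3, 0, 0], "spin": 0}, {"grip": 0, "offset": [0.45, 0, 0], "spin": 0}, {"grip": 0, "offset": [0.5, 0, 0], "spin": 0}]}}

```text
time_s: 18.4
tcp_pos: [0.5203, 0.0353, 0.0776]
ee_rot: [[1.0, -0.01, -0.0], [-0.01, -1.0, -0.0], [-0.0, 0.0, -1.0]]
wrist_force: [-0.4, 0.8, 1.0]
gripper_width: 0.006
gripper_force: 0.2
```

{"fn": "apply_moves", "kwargs": {"plan": [{"grip": 0, "offset": [0.1, 0, 0], "spin": 0}, {"grip": 0, "offset": [0.2, 0, 0], "spin": 0}, {"grip": 0, "offset": [0.3, 0, 0], "spin": 0}, {"grip": 0, "offset": [0.3, 0, 0], "spin": 0}, {"grip": 0, "offset": [0.3, 0, 0], "spin": 0}]}}

```text
time_s: 18.9
tcp_pos: [0.5208, 0.0349, 0.0773]
ee_rot: [[1.0, -0.01, -0.005], [-0.01, -1.0, -0.001], [-0.005, 0.001, -1.0]]
wrist_force: [-5.7, 1.7, 5.1]
gripper_width: 0.006
gripper_force: 3.1
```

The loose strip also holds, under 5.7 N. I'll back off and check.

{"fn": "apply_moves", "kwargs": {"plan": [{"grip": 0, "offset": [0, 0, 0], "spin": 0}, {"grip": 0, "offset": [-2, 0, 0], "spin": 0}, {"grip": 0, "offset": [-5, 0, 0], "spin": 0}, {"grip": 0, "offset": [-8, 0, -4], "spin": 0}, {"grip": 0, "offset": [-10, 0, -8], "spin": 0}]}}

```text
time_s: 19.4
tcp_pos: [0.421, 0.0356, 0.1574]
ee_rot: [[1.0, -0.01, -0.004], [-0.01, -1.0, -0.002], [-0.004, 0.002, -1.0]]
wrist_force: [1.8, 1.3, 0.3]
gripper_width: 0.002
gripper_force: 0.0
```

{"fn": "apply_moves", "kwargs": {"plan": [{"grip": 0, "offset": [0, 4, -2], "spin": 0}, {"grip": 0, "offset": [0, 8, -4], "spin": 0}, {"grip": 0, "offset": [0, 8, -4], "spin": 0}, {"grip": 0, "offset": [0, 8, -4], "spin": 0}]}}

```text
time_s: 19.8
tcp_pos: [0.4227, -0.0443, 0.1981]
ee_rot: [[1.0, -0.012, 0.002], [-0.012, -1.0, 0.001], [0.002, -0.001, -1.0]]
wrist_force: [-0.9, 0.4, -0.1]
gripper_width: 0.003
gripper_force: 0.0
```

```bash
python3 - <<'E'
from h import *
s=r.sense();print(s['tcp_pos'],s['wrist_force'],s['time_s'])
c=cap('side');W=cloud(c);cv2.imwrite('pics/s6.png',c['img'])
c=cap('top');W=cloud(c)
k=np.zeros(W.shape[:2],bool);k[200:258,205:325]=1
m=k&(W[...,2]>.10)&(W[...,2]<.112);print('boardtop',m.sum(),np.median(W[m],0))
m=k&(W[...,2]>.062)&(W[...,2]<.077)&((W[...,0]<.565)|(W[...,0]>.635))
for a,b in((0,.08),(.14,.2)):
    P=W[m&(W[...,1]>a)&(W[...,1]<b)]
    n=P[P[:,0]<.6];f=P[P[:,0]>.6];print(len(n),len(f),n.mean(0),n[:,0].min(),f.mean(0),f[:,0].max())
E
```

```text
[ 0.42271687 -0.04426413  0.19810987] [-0.87462867  0.39135838 -0.08987943] 19.8
boardtop 1363 [0.59980106 0.10208156 0.1067409 ]
52 39 [0.54781893 0.03854093 0.06896152] 0.5322268767311796 [0.65490378 0.03654842 0.06942101] 0.6812665474016196
62 33 [0.54342534 0.17059266 0.07005799] 0.5241949738273145 [0.64999517 0.17251445 0.06942863] 0.6622756713924922
```

View pics/s6.png

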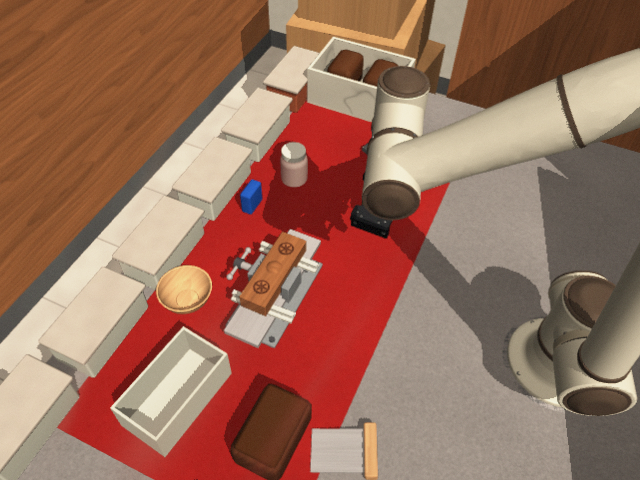

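The board is seated at (275,272). Both strips sit under it, ends at (310,265) and (285,313), unmoved by the pushes, and the bystanders in view are where they were. I'm handing in.

```bash
python3 -c "
from station import r;print(r.finish_job())"
```

```text
the job is handed in; nothing more can be done
None
```

The job is handed in, with no verdict shown: the loose strip is under the board's right end, the board is pressed down (about 26 N), and both strips held still under end pushes of about 5–9 N (set) and 6 N (loose).

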